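# Put the switch spares away in the tin

### The job

Put the light-switch spares away: lift the toggle switch out of its packing tray and put it in the open aluminium tin together with every loose wall plate on the bench, then shut the tin's lid fully. The plates are too thin to pick up off the flat bench, so slide each one out over the bench's front edge (the one farthest from the robot) until one end overhangs, and take hold of it there; let none fall to the floor. Leave the other things on the bench where they are.

Things in the scene. Friction and masses are not known exactly. Their poses are not given: they have to be found in the camera images.
- plate1: loose light silvery (chromed) wall plate for a toggle switch, flat, 114 x 64 x 3 mm, about 0.12 kg, with a 24 x 10 mm slot through its middle (long way along the plate). Origin at the centre of its underside; x along its 114 mm length, y along its 64 mm width, z up. Lies flat on the bench at the start; absent in some runs
- plate2: loose light silvery (chromed) wall plate for a toggle switch, flat, 114 x 64 x 3 mm, about 0.12 kg, with a 24 x 10 mm slot through its middle (long way along the plate). Origin at the centre of its underside; x along its 114 mm length, y along its 64 mm width, z up. Lies flat on the bench at the start; absent in some runs
- plate3: loose light silvery (chromed) wall plate for a toggle switch, flat, 114 x 64 x 3 mm, about 0.12 kg, with a 24 x 10 mm slot through its middle (long way along the plate). Origin at the centre of its underside; x along its 114 mm length, y along its 64 mm width, z up. Lies flat on the bench at the start; absent in some runs
- bench_edge (a point): middle of the bench's front edge, at bench-top height (z = 0). The edge is straight, runs along world y and faces away from the robot (+x); the bench top is level, 40 mm thick, and beyond the edge is free space down to the floor
- switch: toggle switch, 0.07 kg: grey plastic body 62 (x) x 33 (y) x 24 mm (z 0 to 24), on it a steel strap 104 (x) x 22 (y) x 2 mm (z 24 to 26) and at its middle a white toggle up to z = 43 mm. Origin at the centre of the body's underside. Starts toggle up in the tray's cavity, the strap's ends resting on the tray; grip it across the 33 mm width. In the tin it may lie in any way that lets the lid shut
- tray: moulded pulp packing tray, 160 (x) x 130 (y) x 30 mm high, does not move. Origin at the centre of its underside. Cavity at its middle, its floor 4 mm above the origin: 69 (x) x 36 mm (y) for the switch body, crossed by an equally deep thumb notch of 36 (x) x 100 mm (y), so that fingers reach both sides of the switch, whose underside is 6 mm above the tray's origin
- tin: aluminium tin, outside 166 (x) x 220 (y) x 62 mm high, walls and floor 3 mm, does not move. Origin at the centre of its underside; its hinged side is -x (towards the robot, yaw up to 0.2 rad either way), its front +x. Starts empty and open; the plates go in flat, stacked as they come, the switch on or beside them
- lid (a joint): angle of the tin's lid, rad: 0 = fully shut, 1.95 = fully open (leaning back towards the robot). A stiff hinge: the lid stays at any angle where it is left, and it takes 1 to 2 N at its free edge to swing it. It starts open at about 1.7 to 1.9
- lid_hinge (a point): middle of the lid's hinge line, which runs along the tin's y axis on the top of its -x wall, 62 mm above the tin's underside. The lid is a plate 170 x 226 (tin's y) x 4 mm with a 10 mm thumb lip at the middle of its free edge; at joint angle a its free edge lies 168 mm from the hinge in the direction (cos a towards the tin's front, sin a up)
- lid_edge (a point): middle of the lid's free edge, on its outer face, 168 mm from the hinge
- hanger: bystander: yellow plastic hanger hook, 110 x 22 x 53 mm, lying on the bench behind the plates. Origin under its middle
- hoofpick: bystander: steel hoof pick, 145 x 45 x 12 mm, lying on the bench. Origin under its middle
- driver: bystander: screwdriver, 170 mm long, lying on the bench. Origin under its middle
- pin1: bystander: wooden clothespin, 76 x 10 x 12 mm, lying on the bench. Origin under its middle
- pin2: bystander: wooden clothespin, 76 x 10 x 12 mm, lying on the bench behind the plates. Origin under its middle
- bucket: bystander: blue plastic bucket of clothespins, 170 mm across the rim, 160 mm high, at the left. Origin under its middle
- sprayoil: bystander: spray can, 52 mm across, 170 mm high, at the right. Origin under its middle
Not all that is in view belongs to the job. What is shaped like the plate2 but red or yellow is not meant.

How it is judged:
By the outcome, as a careful person would: the job done as asked, in the order asked, and still so for the second after the job is handed in, with the robot touching nothing.
Of plate1, plate2, plate3 only 2 to 3 are there at a start; the rules pass over those that are not, and their reading is None.
At some moment in a run one of switch may be knocked a few centimetres aside while the robot is not near it.
Once in a run the grip may slacken for a moment while it holds something.
It also fails if it takes over 210 s, if anything falls off the work surface, if the arm or the gripper's body presses on something with over 40 N, if the wrist force passes 120 N, or if a joint passes its speed limit or range.

### The arm

A 7-joint arm with a two-finger parallel gripper is mounted at the origin on the work surface. World frame = base frame: x ahead of the robot, y to its left, z up, the work surface at z = 0. Lengths are in m, angles in rad, forces in N, time in s.
With the tool pointing down it reaches from about 0.425 to 0.925 m from the base axis. Payload 6.8 kg.
Tool frame: the origin (TCP) lies at the very end of the fingers, on their centre line; the grasp point (between the pads) lies r.pinch_z behind it (r.pinch_z is the distance from the TCP to the grasp point, in m); z points along the fingers, y is the line along which they close (so a half turn about z gives the same grasp; the last joint's range is limited). The gripper opens to 85 mm and grips with 20 to 120 N. Pads are 22 mm wide; open, the fingers measure 114 mm over their backs; the gripper's body (76 mm by 85 mm) begins 54 mm behind the grasp point. The pads swing forward as they close: fully open they stand 13 mm farther back than shut.
Start: joints at [-0.108, 0.477, 0.022, 1.555, -0.011, 1.109, -0.083], TCP at [0.675, 0, 0.231] pointing down, gripper open.
Joint ranges: [-2.96, 2.96], [-0.34, 2.1], [-1.41, 1.46], [0.24, 2.44], [-1.37, 4.51], [0.17, 1.92], [-2.96, 2.96]. Speed limits (rad/s): [2.39, 2.39, 3.14, 3.14, 3.14, 3.14, 3.14].

### API

Orientations are given as a rotation vector (axis times angle).
In Python, from bench import status, grab_frame, camera_model, r gives the robot as it stands. The module is installed in compiled form; this text tells all that it offers.
- The arm moves only by the shell command python3 -m creep 'ROWS' [FORCE]. ROWS is text: rows parted by semicolons, each of 7 numbers parted by spaces: the turn, a rotation vector about the tool's x, y, z in rad, then the shift along the tool's x, y, z in mm, then the opening, from -1 (shut) to 1 (fully open). In form: rx ry rz tx ty tz fingers; .... A call has 1 to 10 rows; each row is the pose to reach, as a shift and turn from the pose commanded when the call began, along the tool's axes at that moment; what a row does not reach only later rows make up. A row lasts 1/8 s, in which the tool goes at most 62.5 mm and 10.7 degrees, less where a joint would pass 70% of its speed; a pose out of reach is approached as far as the arm can. A call with a gripper value outside its range is refused whole. The fingers move at their own pace and stop on an object; FORCE is the grip in N (left out, the last holds). Time passes only in rows, so rows that repeat a pose let the fingers close. It gives the time, the measured TCP pose, the force, the opening and the grip force at its end, in the units of the state.
- status.get_obs(): the state, without advancing time (a new reading comes with each control period).
- grab_frame(name): name is "scene" or "side" or "wrist"; returns (picture, depth): 480x640x3 uint8, red, green, blue; 480x640 float32, m along the optical axis (not along the pixel's ray), 0 where there is no reading.
- camera_model(name): a dict with "K" (3x3 intrinsics, pixels), "rvec" (rotation vector, rad) and "tvec" (3), from world to camera coordinates, as OpenCV has them. Camera axes: x right, y down, z forward; pixel columns grow to the right and rows downward; lengths in m; the calibration is good to about 2 mm. The wrist camera is an equidistant fisheye: a pixel r from the principal point sees the ray r / f radians off the axis. A picture is of the moment at which its call begins: read the wrist's pose just before it. camera_model takes no time and is no camera call; for the wrist camera it gives the pose at the moment of the call.
- r.hand_in(): hands the job in; it is judged then, once.
The state is a dict: "clock": time; "joints": joint angles; "qvel": joint speeds; "tau": joint torques, N m; "tcp_pos": TCP position; "orientation": TCP orientation; "contact_force": force on the tool from outside, world axes, zero at the start; "moment": the same for the moment, N m; "grip_width": finger opening in m; "gripper_force": force on a finger pad.
Only numpy, scipy, OpenCV 4.12 (cv2) and the standard library are available. Lean on these libraries where they do the work, as an engineer would, in place of code of your own. Each camera call takes 0.05 s, during which the arm holds its last target. There are 200 camera calls.

## Working session

There is one attempt and no reset: what is moved stays moved. The work goes in short steps, Python scripts to look and compute and a shell command to move; the robot and the scene stay as the last step left them, time stands still between calls to the robot, and variables do not carry over. Pictures are saved under pics/ and viewed, at most 14 in all, crops included, and the job is handed in when it is done.

```bash
mkdir -p pics; ls; cat > h.py <<'E'
import numpy as np, cv2
from scipy.spatial.transform import Rotation as R
from bench import status, grab_frame, camera_model, r
def snap(n,fn):
    m=camera_model(n); p,d=grab_frame(n)
    cv2.imwrite(fn+'.png',p[:,:,::-1]); np.savez(fn+'.npz',p=p,d=d,K=m['K'],rv=m['rvec'],t=m['tvec'],n=n)
def load(fn): return np.load(fn+'.npz')
def cloud(z,us,vs):
    # pinhole pts to world from depth
    us=np.asarray(us);vs=np.asarray(vs);K=z['K'];d=z['d'][vs,us]
    if str(z['n'])=='wrist':
        x=(us-K[0,2])/K[0,0];y=(vs-K[1,2])/K[1,1];th=np.hypot(x,y)+1e-9
        s=np.tan(th)/th;c=np.stack([x*s*d,y*s*d,d],-1)
    else: c=np.stack([(us-K[0,2])/K[0,0]*d,(vs-K[1,2])/K[1,1]*d,d],-1)
    M=R.from_rotvec(np.ravel(z['rv'])).as_matrix()
    return (c-np.ravel(z['t']))@M
def plane(z,us,vs,h):
    us=np.asarray(us,float);vs=np.asarray(vs,float);K=z['K'];x=(us-K[0,2])/K[0,0];y=(vs-K[1,2])/K[1,1]
    if str(z['n'])=='wrist':
        th=np.hypot(x,y)+1e-9;s=np.tan(th)/th;x=x*s;y=y*s
    M=R.from_rotvec(np.ravel(z['rv'])).as_matrix();c=np.stack([x,y,np.ones_like(x)],-1)@M
    o=-np.ravel(z['t'])@M
    return o+c*((h-o[2])/c[...,2])[...,None]
E
python3 - <<'E'
from h import *
for n in('scene','side','wrist'): snap(n,'pics/a_'+n)
for n in('scene','side','wrist'):
    z=load('pics/a_'+n); M=R.from_rotvec(np.ravel(z['rv'])).as_matrix(); print(n,-np.ravel(z['t'])@M,M[2],z['K'][0,0])
o=status.get_obs();print(o,r.pinch_z)
E
```

```text
pics
scene [ 1.3605628  -0.85989327  0.85143834] [-0.61192645  0.58389169 -0.53349462] 525.5451555226946
side [0.26774928 0.80867284 1.04022357] [ 0.14414979 -0.62929366 -0.76368208] 460.70761571125615
wrist [0.67383136 0.08221977 0.37206228] [-3.76737628e-04 -3.17702080e-01 -9.48190512e-01] 371.64829954431775
{'clock': 0.15, 'joints': array([-0.10810138,  0.47763285,  0.0223636 ,  1.55615293, -0.01151682,
        1.10929738, -0.08308495]), 'qvel': array([-9.13903116e-04, -3.44993369e-03,  7.86841284e-04, -2.82804092e-03,
       -9.20683354e-04, -1.48217088e-04, -5.71489394e-06]), 'tau': array([ 1.55385478e-03, -5.96924365e+01,  1.60940632e+00, -2.81490952e+01,
        1.26662746e-02,  6.56643446e-03,  5.58682734e-05]), 'tcp_pos': array([ 6.74577520e-01, -7.48240408e-06,  2.30564368e-01]), 'orientation': array([-2.22079145e+00, -2.22081899e+00,  1.60678729e-03]), 'contact_force': array([-0.48107136,  0.08965566,  0.53597979]), 'moment': array([-0.01921696,  0.00690755, -0.04196726]), 'gripper_force': 0.0, 'grip_width': 0.08526295837126638} 0.0187
```

View pics/a_scene.png

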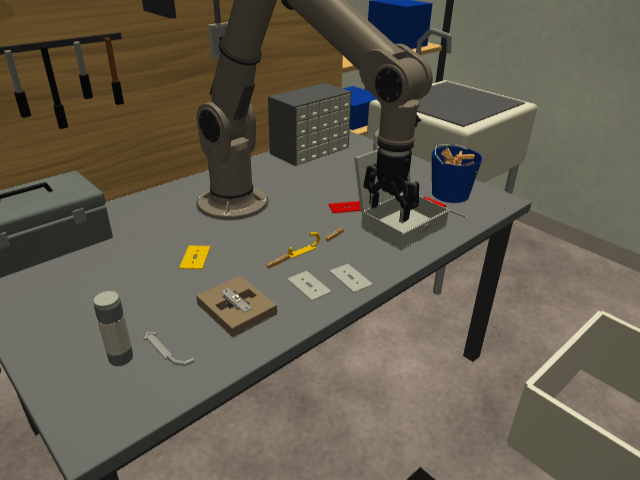

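View pics/a_side.png

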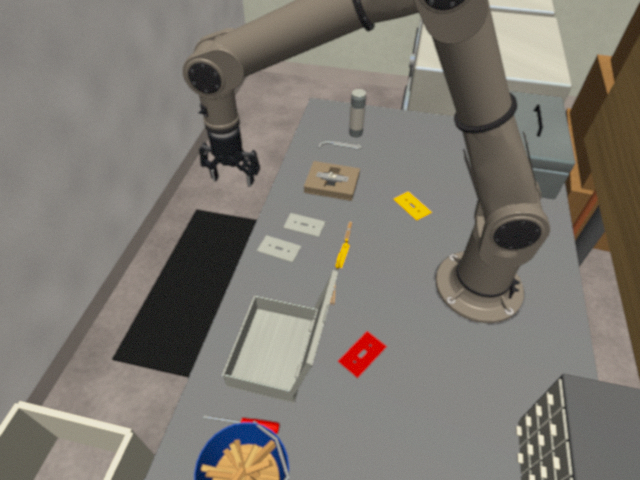

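Two silvery plates: at scene (309,285) and (350,277), side (279,248) and (304,224). The red and yellow ones are decoys. The tray is at scene (237,303) and the tin at (405,215). I'll enlarge both areas.

```bash
python3 - <<'E'
from h import *
p=cv2.imread('pics/a_scene.png'); a=cv2.resize(p[250:350,190:390],None,fx=4,fy=4,interpolation=cv2.INTER_CUBIC)
cv2.imwrite('pics/c1.png',a)
p=cv2.imread('pics/a_side.png'); b=cv2.resize(p[150:400,200:400],None,fx=3,fy=2.4,interpolation=cv2.INTER_CUBIC);cv2.imwrite('pics/c2.png',b)
E
```

```text
(no output)
```

View pics/c1.png

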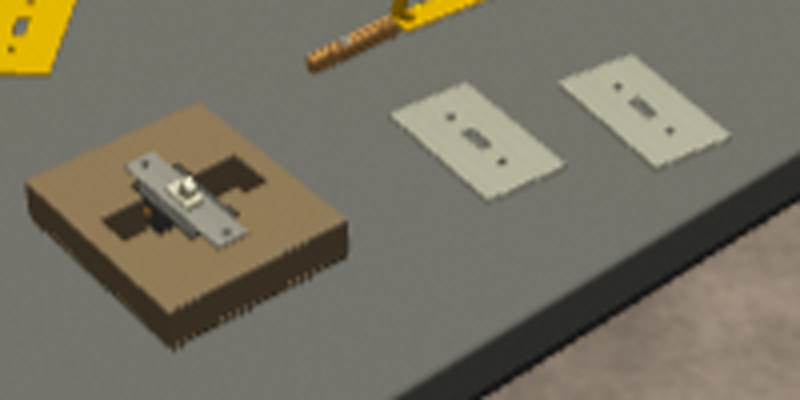

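View pics/c2.png

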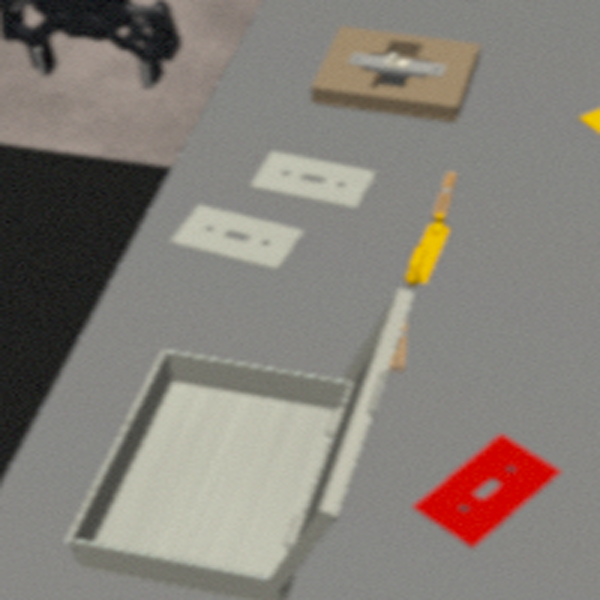

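```bash
python3 - <<'E'
from h import *
s=load('pics/a_scene');d=load('pics/a_side')
f1=lambda P:(190+(np.array(P)[:,0]+.5)/4-.5,250+(np.array(P)[:,1]+.5)/4-.5)
f2=lambda P:(200+(np.array(P)[:,0]+.5)/3-.5,150+(np.array(P)[:,1]+.5)/2.4-.5)
def rect(n,Q):
    c=Q.mean(0); e=Q-np.roll(Q,-1,0); (w,h),a=cv2.minAreaRect((Q[:,:2]*1000).astype(np.float32))[1:]
    print(n,'c',c.round(4),'corners',Q[:,:2].round(3).tolist(),'size',round(w),round(h),round(a,1))
rect('A sc',plane(s,*f1([(466,82),(566,163),(490,201),(391,117)]),.003))
rect('A si',plane(d,*f2([(272,150),(376,172),(358,207),(250,186)]),.003))
rect('B sc',plane(s,*f1([(632,54),(731,134),(657,168),(559,82)]),.003))
rect('B si',plane(d,*f2([(198,205),(303,232),(279,268),(170,240)]),.003))
rect('tray',plane(s,*f1([(200,103),(348,222),(172,310),(27,188)]),.030))
rect('strap',plane(s,*f1([(145,150),(246,236),(215,248),(124,166)]),.032))
print('edge',plane(s,*f1([(400,398),(800,152)]),0).round(4))
print('tin si FR,FL,BL',plane(d,*f2([(165,350),(72,543),(280,582)]),.062).round(4))
rect('red',plane(d,*f2([(500,435),(560,472),(472,546),(415,507)]),.003))
# dense cloud
vv,uu=np.mgrid[0:480,0:640]
P=cloud(d,uu.ravel(),vv.ravel()); ok=d['d'].ravel()>0
m=ok&(P[:,0]>.35)&(P[:,0]<.8)&(P[:,1]>-.05)&(P[:,1]<.35)&(P[:,2]>.07)&(P[:,2]<.26)
Q=P[m];print(m.sum(),Q.min(0),Q.max(0))
c,sg,v=np.linalg.svd(Q-Q.mean(0),full_matrices=False);print('lid?',Q.mean(0),sg,v)
w=ok&(P[:,0]>.5)&(P[:,0]<.95)&(P[:,1]>-.05)&(P[:,1]<.4)&(P[:,2]>.055)&(P[:,2]<.067)
Q=P[w];print(w.sum(),cv2.minAreaRect((Q[:,:2]*1000).astype(np.float32)),Q[:,:2].min(0),Q[:,:2].max(0))
E
```

```text
A sc c [ 0.5241 -0.1142  0.003 ] corners [[0.47, -0.077], [0.581, -0.087], [0.578, -0.151], [0.467, -0.142]] size 65 114 85.1
A si c [ 0.5224 -0.1129  0.003 ] corners [[0.577, -0.152], [0.463, -0.138], [0.468, -0.076], [0.582, -0.086]] size 66 115 85.3
B sc c [ 0.5721 -0.0053  0.003 ] corners [[0.521, 0.034], [0.631, 0.018], [0.624, -0.046], [0.512, -0.028]] size 64 114 81.7
B si c [ 0.5718 -0.0037  0.003 ] corners [[0.624, -0.043], [0.511, -0.024], [0.519, 0.035], [0.633, 0.017]] size 61 116 81.3
tray c [ 0.4812 -0.3152  0.03  ] corners [[0.401, -0.249], [0.561, -0.252], [0.557, -0.378], [0.405, -0.381]] size 132 160 88.9
strap c [ 0.4785 -0.3171  0.032 ] corners [[0.423, -0.306], [0.533, -0.308], [0.53, -0.329], [0.428, -0.325]] size 21 111 89.0
edge [[ 0.6747 -0.3055  0.    ]
 [ 0.6726  0.0415  0.    ]]
tin si FR,FL,BL [[0.57   0.2072 0.062 ]
 [0.5703 0.4281 0.062 ]
 [0.4096 0.429  0.062 ]]
red c [0.2784 0.273  0.003 ] corners [[0.278, 0.209], [0.223, 0.24], [0.28, 0.336], [0.332, 0.306]] size 112 64 60.4
701 [ 0.36007562 -0.01129102  0.07062813] [0.73000762 0.34985739 0.25990698]
lid? [0.40312798 0.2476181  0.18478199] [3.03521225 1.56750165 0.87784756] [[-0.69453476  0.70733611 -0.13151842]
 [-0.09777019  0.08831327  0.99128288]
 [ 0.712785    0.701339    0.00781975]]
264 ((539.54052734375, 301.68023681640625), (196.82672119140625, 71.10657501220703), 89.24580383300781) [0.50276882 0.20280741] [0.57603355 0.39962972]
```

```bash
python3 -m creep '0 0 .18 -40 -25 0 .3; 0 0 .36 -80 -50 0 .3; 0 0 .54 -120 -74 5 .3; 0 0 .72 -160 -98 10 .3; 0 0 .9 -200 -123 15 .3; 0 0 1.08 -240 -148 20 .3; 0 0 1.25 -270 -167 25 .3; 0 0 1.42 -300 -185 30 .3; 0 0 1.59 -317 -195 30 .3; 0 0 1.59 -317 -195 30 .3' 40; python3 - <<'E'
from h import *
snap('wrist','pics/b1'); o=status.get_obs(); print(o['tcp_pos'],R.from_rotvec(o['orientation']).as_matrix().round(3),o['grip_width'],o['joints'])
E
```

```text
clock: 1.4
tcp_pos: [0.4789, -0.3183, 0.2012]
orientation: [3.141, -0.033, -0.001]
contact_force: [1.0, 1.3, -0.6]
grip_width: 0.0554
gripper_force: 0.0
[ 0.4799405  -0.31684328  0.2011442 ] [[ 1.    -0.017 -0.   ]
 [-0.017 -1.     0.   ]
 [-0.    -0.    -1.   ]] 0.055595082027670065 [ 0.12561274  0.36517028  0.44466161  1.85456786 -0.1882522   0.96341542
 -0.93475081]
```

View pics/b1.png

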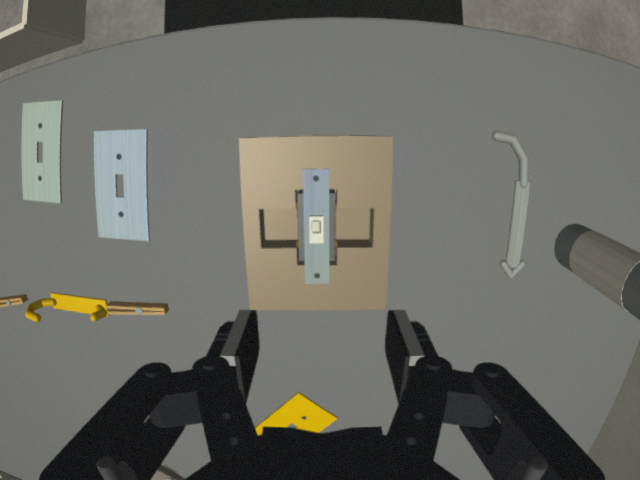

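The switch is still in the tray (strap ends at about (316,170) and (316,283)), the fingers span it, and both plates are at the left.

```bash
python3 - <<'E'
from h import *
z=load('pics/b1')
print(plane(z,[316,317],[169,284],.032)); print(plane(z,[239,393,388,249],[138,135,308,310],.03))
print('A',plane(z,[94,147,148,100],[131,129,240,236],.003));print('B',plane(z,[22,62,61,24],[103,101,203,199],.003))
E
python3 -m creep '0 0 0 0 0 60 .3; 0 0 0 0 0 110 .3; 0 0 0 0 0 150 .3; 0 0 0 0 0 180 .3; 0 0 0 0 0 180 .3'
```

```text
[[ 0.52780928 -0.31410361  0.032     ]
 [ 0.4239541  -0.31241556  0.032     ]]
[[ 0.55670745 -0.24980413  0.03      ]
 [ 0.55616862 -0.3791892   0.03      ]
 [ 0.39623057 -0.3794204   0.03      ]
 [ 0.39667321 -0.24638119  0.03      ]]
A [[ 0.58006392 -0.08702329  0.003     ]
 [ 0.57365441 -0.15095667  0.003     ]
 [ 0.46150321 -0.13840121  0.003     ]
 [ 0.46790902 -0.07768159  0.003     ]]
B [[ 0.63032824  0.01989673  0.003     ]
 [ 0.61949308 -0.04492543  0.003     ]
 [ 0.50808362 -0.02858376  0.003     ]
 [ 0.51789275  0.03327176  0.003     ]]
clock: 2.08
tcp_pos: [0.4795, -0.3144, 0.0192]
orientation: [-3.138, 0.023, 0.006]
contact_force: [-0.2, 0.6, 0.3]
grip_width: 0.0555
gripper_force: 0.0
```

```bash
python3 -m creep '0 0 0 0 0 10 .3; 0 0 0 0 0 10 .3; 0 0 0 0 0 10 -.3; 0 0 0 0 0 10 -.6; 0 0 0 0 0 10 -.6;0 0 0 0 0 10 -.6;0 0 0 0 0 10 -.6' 50; python3 -m creep '0 0 0 0 0 -15 -.6;0 0 0 0 0 -40 -.6;0 0 0 0 0 -80 -.6; 0 0 0 0 0 -130 -.6; 0 0 0 0 0 -180 -.6; 0 0 0 0 0 -180 -.6'
```

```text
clock: 2.95
tcp_pos: [0.4808, -0.3151, 0.0123]
orientation: [-3.139, 0.028, -0.001]
contact_force: [-0.9, 5.4, 7.9]
grip_width: 0.0317
gripper_force: 50.5
clock: 3.7
tcp_pos: [0.4821, -0.3194, 0.1966]
orientation: [3.137, -0.032, 0.014]
contact_force: [-1.3, 0.1, -1.9]
grip_width: 0.0321
gripper_force: 50.4
```

```bash
python3 -m creep '0 0 0 4 -40 0 -.6; 0 0 0 8 -90 0 -.6;0 0 0 10 -145 0 -.6;0 0 0 10 -200 0 -.6;0 0 0 10 -255 0 -.6;0 0 0 10 -310 0 -.6;0 0 0 10 -365 0 -.6;0 0 0 10 -420 0 -.6;0 0 0 10 -475 0 -.6; 0 0 0 10 -530 0 -.6'; python3 -m creep '0 0 0 0 -50 0 -.6; 0 0 0 0 -100 0 -.6;0 0 0 0 -140 0 -.6;0 0 0 0 -162 0 -.6;0 0 0 0 -162 0 -.6'; python3 - <<'E'
from h import *
snap('wrist','pics/b2'); o=status.get_obs(); print(o['tcp_pos'],o['joints'])
E
```

```text
clock: 4.95
tcp_pos: [0.4998, 0.2138, 0.191]
orientation: [3.141, -0.031, -0.0]
contact_force: [0.3, 0.4, -0.5]
grip_width: 0.0317
gripper_force: 50.3
clock: 5.58
tcp_pos: [0.5028, 0.3753, 0.1907]
orientation: [3.141, -0.027, -0.001]
contact_force: [0.2, -0.5, -1.0]
grip_width: 0.0319
gripper_force: 50.3
[0.5034121  0.37342235 0.19082107] [-0.88085929  0.44077383  0.19116823  1.72649562 -0.09632182  0.98483702
 -2.2445618 ]
```

View pics/b2.png

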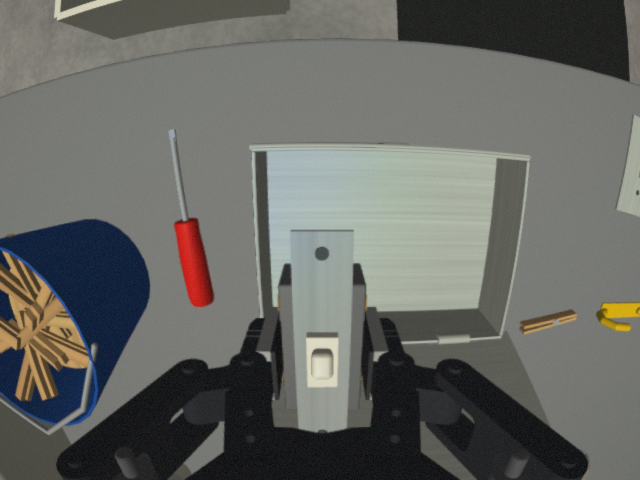

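The tin's front rim runs from (251,148) to (529,157), its inside is empty, and the switch is well held.

```bash
python3 - <<'E'
from h import *
z=load('pics/b2')
print(plane(z,[251,529],[148,157],.062)); print(plane(z,[507,],[338],.062));print('floor',plane(z,[268,497,479,280],[151,161,311,310],.003))
E
```

```text
[[0.57309405 0.4260189  0.062     ]
 [0.56983683 0.20836028 0.062     ]]
[[0.40416976 0.20375279 0.062     ]]
floor [[0.56732135 0.42210995 0.003     ]
 [0.56053726 0.20857508 0.003     ]
 [0.40303784 0.20978499 0.003     ]
 [0.41187356 0.41912138 0.003     ]]
```

```bash
python3 -m creep '0 0 0 -14 0 0 -.6; 0 0 0 -14 0 50 -.6;0 0 0 -14 0 100 -.6;0 0 0 -14 0 140 -.6;0 0 0 -14 0 165 -.6;0 0 0 -14 0 165 -.6;0 0 0 -14 0 165 -.6'
```

```text
clock: 6.5
tcp_pos: [0.4899, 0.3747, 0.0277]
orientation: [-3.141, 0.032, -0.002]
contact_force: [0.8, 0.1, -0.1]
grip_width: 0.0323
gripper_force: 32.5
```

```bash
python3 -m creep '0 0 0 0 0 10 -.6; 0 0 0 0 0 15 -.6;0 0 0 0 0 15 -.6'; python3 -m creep '0 0 0 0 0 0 0; 0 0 0 0 0 0 .13;0 0 0 0 0 0 .13; 0 0 0 0 0 0 .13;0 0 0 0 0 -30 .13;0 0 0 0 0 -80 .13;0 0 0 0 0 -130 .13;0 0 0 0 0 -180 .13;0 0 0 0 0 -180 .13'; python3 - <<'E'
from h import *
snap('wrist','pics/b3'); o=status.get_obs(); print(o['tcp_pos'],o['joints'])
E
```

```text
clock: 6.88
tcp_pos: [0.489, 0.3748, 0.011]
orientation: [3.141, -0.03, -0.001]
contact_force: [0.1, -0.9, -0.5]
grip_width: 0.0317
gripper_force: 56.1
clock: 8.0
tcp_pos: [0.4918, 0.3767, 0.1964]
orientation: [-3.135, 0.031, -0.011]
contact_force: [0.2, 0.1, -0.9]
grip_width: 0.0483
gripper_force: 0.0
[0.49037701 0.37579782 0.19369736] [-0.90068609  0.4203794   0.19288852  1.7508334  -0.09510886  0.9746366
 -2.26128825]
```

View pics/b3.png

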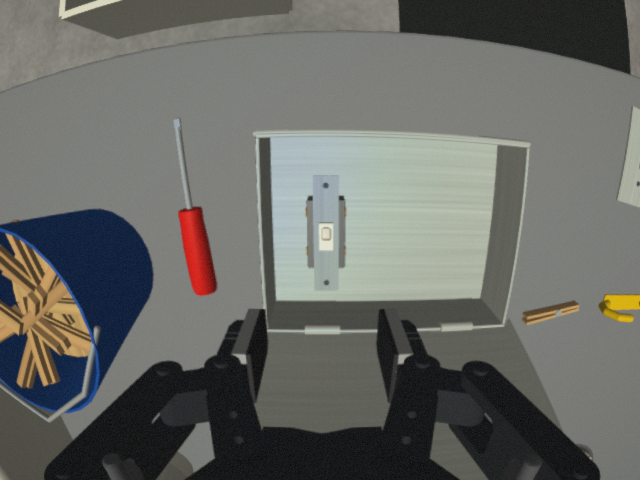

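The switch lies upright in the tin's left half at (326,235). Next I push plate B out from behind.

```bash
python3 -m creep '0 0 0 3 45 0 -.06; 0 0 .03 5 100 0 -.06;0 0 .06 6 155 0 -.06;0 0 .09 7 210 0 -.06;0 0 .11 8 265 0 -.06;0 0 .13 9 320 20 -.06;0 0 .13 10 360 65 -.06;0 0 .13 10 370 115 -.06;0 0 .13 10 370 155 -.06;0 0 .13 10 370 165 -.06'; python3 - <<'E'
from h import *
snap('wrist','pics/b4'); o=status.get_obs(); print(o['tcp_pos'],R.from_rotvec(o['orientation']).as_matrix().round(3),o['grip_width'])
E
```

```text
clock: 9.3
tcp_pos: [0.4894, 0.0043, 0.0235]
orientation: [3.131, -0.235, -0.01]
contact_force: [-0.2, 0.1, 0.7]
grip_width: 0.0402
gripper_force: 0.0
[0.49005218 0.00458273 0.02383892] [[ 0.989 -0.149 -0.005]
 [-0.149 -0.989 -0.001]
 [-0.005  0.002 -1.   ]] 0.04039418071013285
```

View pics/b4.png

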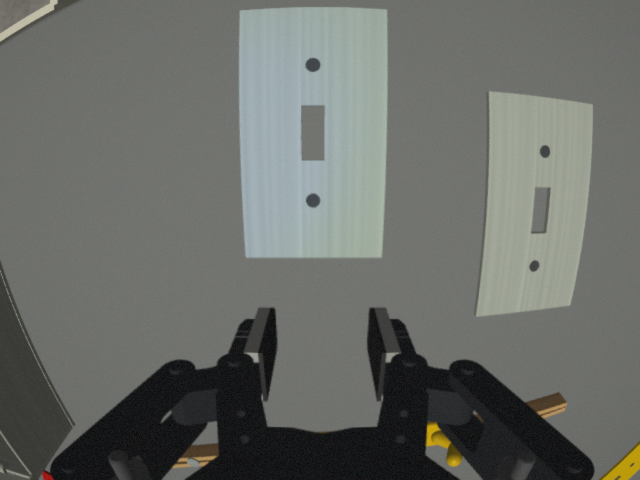

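The plate's rear edge (245–382, 258) is square to the fingers and centred on them. Now I descend to the bench.

```bash
python3 -m creep '0 0 0 0 0 10 -.06; 0 0 0 0 0 18 -.06;0 0 0 0 0 20 -.06;0 0 0 0 0 20 -.06;0 0 0 0 0 20 -.06'; python3 -m creep '0 0 0 0 0 1 -.06;0 0 0 0 0 2 -.06;0 0 0 0 0 2 -.06;0 0 0 0 0 2 -.06'; python3 -m creep '0 0 0 0 0 1 -.06;0 0 0 0 0 2 -.06;0 0 0 0 0 2 -.06;0 0 0 0 0 2 -.06'
```

```text
clock: 9.98
tcp_pos: [0.4925, 0.0049, 0.0066]
orientation: [-3.133, 0.234, -0.001]
contact_force: [0.3, 0.7, -0.0]
grip_width: 0.0397
gripper_force: 0.0
clock: 10.48
tcp_pos: [0.4922, 0.0048, 0.0043]
orientation: [3.133, -0.234, -0.0]
contact_force: [0.4, -0.1, -0.6]
grip_width: 0.0402
gripper_force: 0.0
clock: 10.98
tcp_pos: [0.4922, 0.0048, 0.0023]
orientation: [3.133, -0.234, -0.0]
contact_force: [-0.5, -0.6, -0.5]
grip_width: 0.0401
gripper_force: 0.0
```

```bash
for i in 1; do python3 -m creep '0 0 0 0 0 1 -.06;0 0 0 0 0 2 -.06;0 0 0 0 0 2 -.06;0 0 0 0 0 2 -.06';  python3 -m creep '0 0 0 0 0 1 -.06;0 0 0 0 0 1 -.06;0 0 0 0 0 1 -.06'; python3 -m creep '0 0 0 0 0 1 -.06;0 0 0 0 0 1 -.06;0 0 0 0 0 1 -.06'; done
```

```text
clock: 11.48
tcp_pos: [0.4922, 0.0048, 0.0003]
orientation: [-3.133, 0.234, 0.0]
contact_force: [-0.7, -0.8, 0.5]
grip_width: 0.0402
gripper_force: 0.0
clock: 11.85
tcp_pos: [0.4922, 0.0048, -0.0007]
orientation: [3.133, -0.234, -0.0]
contact_force: [-0.2, 0.6, -0.0]
grip_width: 0.0403
gripper_force: 0.0
clock: 12.22
tcp_pos: [0.4923, 0.0049, -0.0014]
orientation: [-3.133, 0.234, -0.0]
contact_force: [-1.0, -0.3, 5.0]
grip_width: 0.0401
gripper_force: 2.7
```

```bash
python3 -m creep '0 0 0 0 0 -1 -.06; 0 0 0 4 0 -1 -.06;0 0 0 9 0 -1 -.06;0 0 0 14 0 -1 -.06;0 0 0 20 0 -1 -.06;0 0 0 26 0 -1 -.06;0 0 0 32 0 -1 -.06;0 0 0 38 0 -1 -.06;0 0 0 44 0 -1 -.06;0 0 0 50 0 -1 -.06'; python3 - <<'E'
from h import *
snap('wrist','pics/b5')
E
```

```text
clock: 13.48
tcp_pos: [0.542, -0.0027, -0.0007]
orientation: [-3.133, 0.234, -0.0]
contact_force: [-0.5, 0.4, 0.4]
grip_width: 0.0402
gripper_force: 0.3
```

View pics/b5.png

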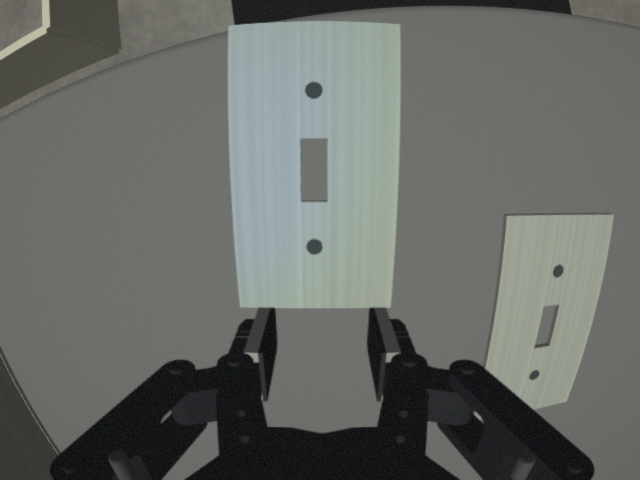

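The plate is pushed squarely against both fingers (rear edge at row 307, front edge at row 24).

```bash
python3 - <<'E'
from h import *
z=load('pics/b5'); print(plane(z,[229,401,391,240],[25,25,307,307],.003)); print('edge',plane(z,[180,420,500],[24,8,8],0))
E
```

```text
[[ 0.66898431  0.01340353  0.003     ]
 [ 0.6590314  -0.04945538  0.003     ]
 [ 0.54755602 -0.0326231   0.003     ]
 [ 0.55686561  0.03040028  0.003     ]]
edge [[ 0.6760081   0.03348207  0.        ]
 [ 0.66663754 -0.05897081  0.        ]
 [ 0.66715596 -0.09394429  0.        ]]
```

```bash
python3 -m creep '0 0 0 6 0 0 -.06;0 0 0 12 0 0 -.06;0 0 0 18 0 0 -.06;0 0 0 24 0 0 -.06;0 0 0 30 0 0 -.06;0 0 0 36 0 0 -.06;0 0 0 41 0 0 -.06;0 0 0 46 0 0 -.06;0 0 0 50 0 0 -.06;0 0 0 50 0 0 -.06'; python3 -m creep '0 0 0 -6 0 0 -.06;0 0 0 -12 0 -20 -.06;0 0 0 -12 0 -60 .4;0 0 0 30 0 -90 1;0 0 0 60 0 -90 1; 0 0 0 60 0 -90 1;0 0 0 60 0 -90 1'; python3 - <<'E'
from h import *
snap('wrist','pics/b6');snap('scene','pics/b6s'); o=status.get_obs(); print(o['tcp_pos'],o['grip_width'])
z=load('pics/b6s');cv2.imwrite('pics/b6m.png',np.vstack([cv2.resize(cv2.imread('pics/b6.png')[:300],(560,262)),cv2.resize(cv2.imread('pics/b6s.png')[200:330,250:470],(560,330),interpolation=cv2.INTER_CUBIC)]))
E
```

```text
clock: 14.78
tcp_pos: [0.5918, -0.0102, -0.0007]
orientation: [3.133, -0.234, 0.002]
contact_force: [-0.4, 0.6, 0.2]
grip_width: 0.0403
gripper_force: 0.1
clock: 15.65
tcp_pos: [0.649, -0.0188, 0.0886]
orientation: [3.133, -0.234, -0.003]
contact_force: [0.3, -0.2, 0.1]
grip_width: 0.0856
gripper_force: 0.0
[ 0.64892049 -0.01873717  0.08865113] 0.08533034405023414
```

View pics/b6m.png

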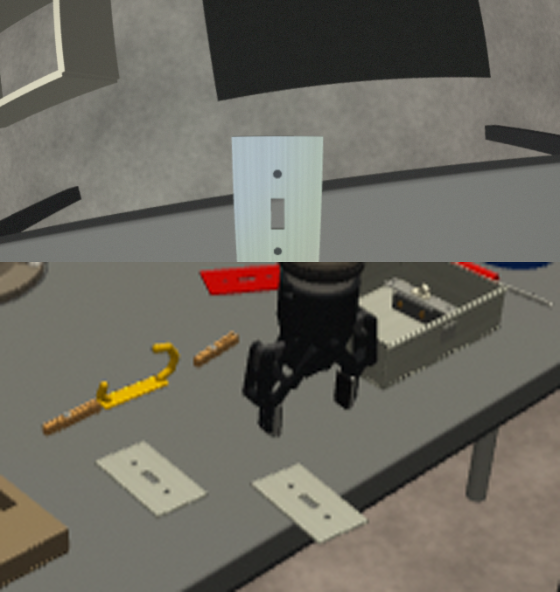

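The plate overhangs the edge clearly.

```bash
python3 - <<'E'
from h import *
z=load('pics/b6'); print(plane(z,np.array([232,322])/.875,np.array([137,137])/.873,.003)); print('edge',plane(z,np.array([60,220,330,500])/.875,np.array([231,205,189,167])/.873,0))
E
```

```text
[[ 0.71872634  0.00600069  0.003     ]
 [ 0.70926516 -0.0560089   0.003     ]]
edge [[ 0.67108415  0.1804272   0.        ]
 [ 0.67046847  0.02466235  0.        ]
 [ 0.67044172 -0.05753088  0.        ]
 [ 0.67118291 -0.2070841   0.        ]]
```

```bash
python3 -m creep '0 0 0 20 -3 0 1;0 0 0 49 -3 0 1;0 0 0 49 -3 30 1;0 0 0 49 -3 65 1;0 0 0 49 -3 88 1;0 0 0 49 -3 99 1;0 0 0 49 -3 99 1'; python3 -m creep '0 0 0 0 0 0 .8;0 0 0 0 0 0 .6; 0 0 0 0 0 0 .3; 0 0 0 0 0 0 .3;0 0 0 0 0 0 .3;0 0 0 0 0 0 .3' 70
```

```text
clock: 16.62
tcp_pos: [0.699, -0.0233, -0.01]
orientation: [3.133, -0.234, -0.001]
contact_force: [0.7, 0.6, 0.2]
grip_width: 0.0851
gripper_force: 0.0
clock: 17.38
tcp_pos: [0.7001, -0.0233, -0.0085]
orientation: [-3.133, 0.234, -0.003]
contact_force: [-0.7, -0.3, 5.0]
grip_width: 0.0607
gripper_force: 74.2
```

```bash
python3 -m creep '0 0 0 0 0 -5 .3;0 0 0 0 0 -12 .3;0 0 0 0 0 -22 .3;0 0 0 -10 0 -40 .3;0 0 0 -30 0 -60 .3;0 0 0 -60 0 -90 .3; 0 0 0 -90 0 -110 .3; 0 0 0 -100 0 -110 .3;0 0 0 -100 0 -110 .3'; python3 - <<'E'
from h import *
snap('wrist','pics/b7');snap('scene','pics/b7s'); o=status.get_obs(); print(o['tcp_pos'],o['grip_width'])
cv2.imwrite('pics/b7m.png',np.vstack([cv2.resize(cv2.imread('pics/b7.png')[100:400],(560,262)),cv2.resize(cv2.imread('pics/b7s.png')[170:300,250:470],(560,330),interpolation=cv2.INTER_CUBIC)]))
E
```

```text
clock: 18.5
tcp_pos: [0.6, -0.0081, 0.1006]
orientation: [-3.132, 0.234, -0.0]
contact_force: [-0.4, -0.6, -0.9]
grip_width: 0.0606
gripper_force: 75.9
[ 0.60088469 -0.00837263  0.09995669] 0.06047742123718773
```

View pics/b7m.png

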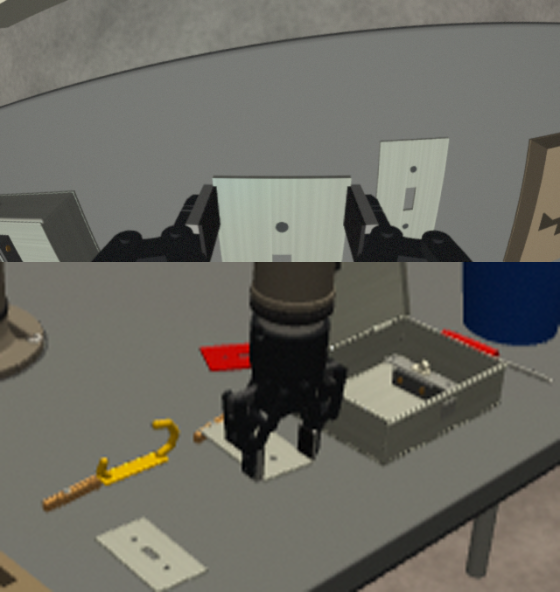

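```bash
python3 -m creep '0 0 0 0 0 -30 .3;0 0 -.03 -15 -30 -35 .3;0 0 -.06 -32 -75 -35 .3;0 0 -.09 -50 -120 -35 .3;0 0 -.13 -70 -165 -35 .3;0 0 -.13 -88 -210 -35 .3;0 0 -.13 -104 -250 -35 .3;0 0 -.13 -112 -269 -35 .3;0 0 -.13 -112 -269 -35 .3;0 0 -.13 -112 -269 -35 .3'; python3 - <<'E'
from h import *
snap('wrist','pics/b8');o=status.get_obs(); print(o['tcp_pos'],R.from_rotvec(o['orientation']).as_matrix().round(3)[0],o['grip_width'])
E
```

```text
clock: 19.85
tcp_pos: [0.5306, 0.2717, 0.1351]
orientation: [3.14, -0.035, 0.0]
contact_force: [0.4, -0.7, -0.2]
grip_width: 0.0604
gripper_force: 76.2
[0.53066758 0.27158181 0.13517158] [ 1.    -0.023  0.   ] 0.06043191377043443
```

```bash
python3 -m creep '0 0 0 0 0 30 .3;0 0 0 0 0 65 .3;0 0 0 0 0 95 .3;0 0 0 0 0 115 .3;0 0 0 0 0 126 .3;0 0 0 0 0 128 .3;0 0 0 0 0 128 .3'; python3 -m creep '0 0 0 0 0 0 .5;0 0 0 0 0 0 .7;0 0 0 0 0 0 .75;0 0 0 0 0 0 .75;0 0 0 0 0 -20 .75;0 0 0 0 0 -60 .75;0 0 0 0 0 -110 .75;0 0 0 0 0 -150 .75;0 0 0 0 0 -150 .75'; python3 - <<'E'
from h import *
snap('wrist','pics/b9');o=status.get_obs(); print(o['tcp_pos'],o['grip_width'])
cv2.imwrite('pics/b9m.png',cv2.imread('pics/b9.png')[::1,::1])
E
```

```text
clock: 20.78
tcp_pos: [0.5303, 0.2744, 0.008]
orientation: [-3.141, 0.03, -0.002]
contact_force: [0.1, -0.3, -1.1]
grip_width: 0.0607
gripper_force: 76.2
clock: 21.9
tcp_pos: [0.532, 0.2752, 0.1622]
orientation: [-3.137, 0.031, -0.01]
contact_force: [-0.9, -0.4, 0.2]
grip_width: 0.0748
gripper_force: 0.0
[0.53058781 0.27468996 0.15991955] 0.07473810669123235
```

View pics/b9m.png

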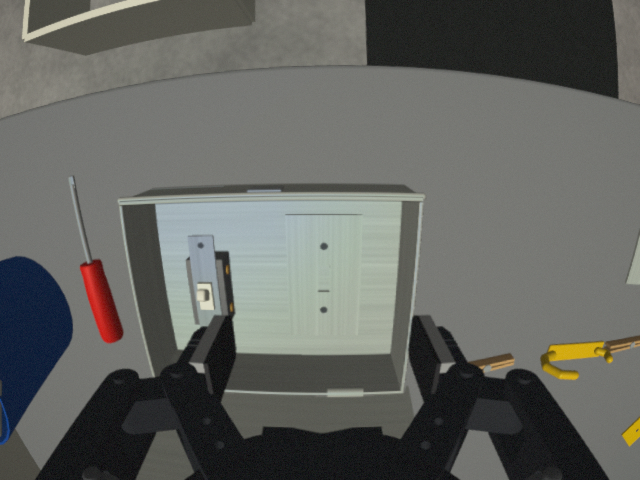

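Plate B lies flat at (324,275) in the tin's right half, with the switch beside it at (203,290). Next is plate A.

```bash
python3 - <<'E'
from h import *
z=load('pics/b1'); print(plane(z,[107,167,50,105,30],[310,310,300,305,318],.008).round(3)); z=load('pics/b9'); print('plateB',plane(z,[286,362,361,287],[214,214,335,335],.006).round(3))
E
```

```text
[[ 0.381 -0.068  0.008]
 [ 0.384 -0.149  0.008]
 [ 0.39   0.022  0.008]
 [ 0.387 -0.067  0.008]
 [ 0.361  0.073  0.008]]
plateB [[0.547 0.306 0.006]
 [0.546 0.243 0.006]
 [0.431 0.242 0.006]
 [0.432 0.311 0.006]]
```

```bash
python3 -m creep '0 0 0 -4 45 0 -.06; 0 0 .03 -15 100 0 -.06;0 0 .06 -25 155 0 -.06;0 0 .07 -35 210 0 -.06;0 0 .072 -48 265 0 -.06;0 0 .072 -60 320 20 -.06;0 0 .072 -70 360 65 -.06;0 0 .072 -74 383 110 -.06;0 0 .072 -74 383 136 -.06;0 0 .072 -74 383 136 -.06'; python3 - <<'E'
from h import *
snap('wrist','pics/c4'); o=status.get_obs(); print(o['tcp_pos'],R.from_rotvec(o['orientation']).as_matrix().round(3)[0],o['grip_width'])
E
```

```text
clock: 23.2
tcp_pos: [0.4458, -0.1073, 0.0195]
orientation: [-3.138, 0.145, 0.009]
contact_force: [0.3, 0.6, 1.4]
grip_width: 0.0403
gripper_force: 0.0
[ 0.44715674 -0.10719603  0.02070599] [ 0.996 -0.091 -0.003] 0.03975433626167698
```

View pics/c4.png

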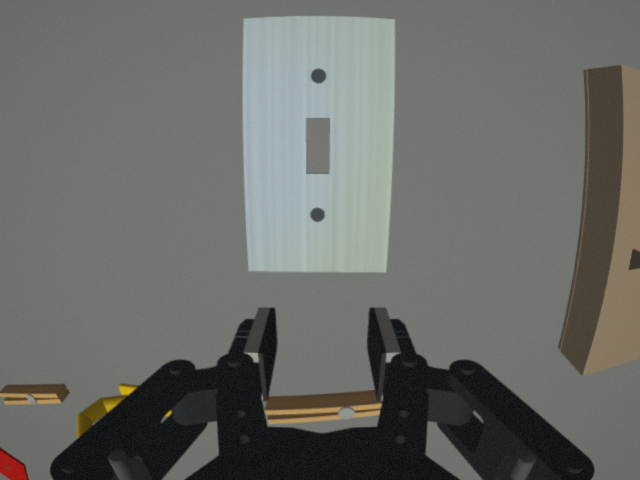

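Fingers are centred behind plate A's rear edge (248–386, row 271). I'll descend and push.

```bash
python3 -m creep '0 0 0 0 0 10 -.06; 0 0 0 0 0 17 -.06;0 0 0 0 0 19 -.06;0 0 0 0 0 19 -.06;0 0 0 0 0 19 -.06'
```

```text
clock: 23.88
tcp_pos: [0.4485, -0.1073, 0.0025]
orientation: [3.138, -0.143, 0.001]
contact_force: [0.1, -0.3, 0.3]
grip_width: 0.0399
gripper_force: 0.0
```

```bash
python3 -m creep '0 0 0 0 0 3.2 -.06; 0 0 0 3 0 3.2 -.06;0 0 0 8 0 3.2 -.06;0 0 0 14 0 3.2 -.06;0 0 0 21 0 3.2 -.06;0 0 0 28 0 3.2 -.06;0 0 0 35 0 3.2 -.06;0 0 0 42 0 3.2 -.06;0 0 0 49 0 3.2 -.06;0 0 0 56 0 3.2 -.06';  python3 -m creep '0 0 0 7 0 0 -.06;0 0 0 14 0 0 -.06;0 0 0 21 0 0 -.06;0 0 0 28 0 0 -.06;0 0 0 35 0 0 -.06;0 0 0 42 0 0 -.06;0 0 0 49 0 0 -.06;0 0 0 54 0 0 -.06;0 0 0 58 0 0 -.06; 0 0 0 58 0 0 -.06'; python3 - <<'E'
from h import *
snap('wrist','pics/c5')
E
```

```text
clock: 25.12
tcp_pos: [0.5045, -0.1124, -0.0009]
orientation: [-3.138, 0.143, 0.0]
contact_force: [-1.1, 0.7, 0.4]
grip_width: 0.0402
gripper_force: 0.4
clock: 26.38
tcp_pos: [0.5623, -0.1177, -0.0009]
orientation: [3.138, -0.143, 0.001]
contact_force: [-0.5, 0.5, -0.1]
grip_width: 0.0403
gripper_force: 0.0
```

View pics/c5.png

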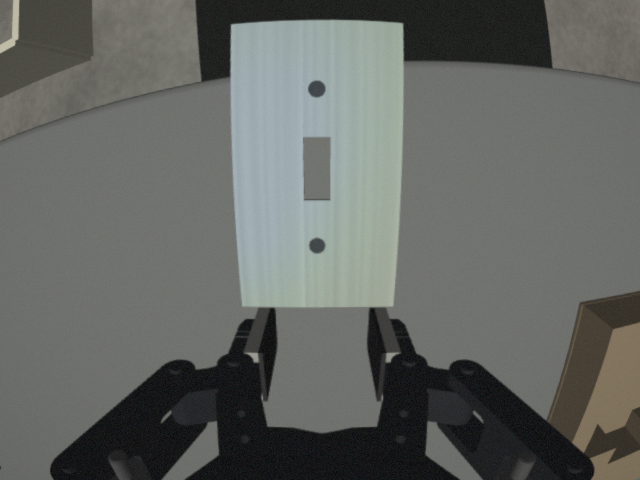

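Plate A is square against the fingers and starting to overhang. My picture allowance is now spent, so from here I check by numbers.

```bash
python3 -m creep '0 0 0 6 0 0 -.06;0 0 0 12 0 0 -.06;0 0 0 18 0 0 -.06;0 0 0 23 0 0 -.06;0 0 0 27 0 0 -.06;0 0 0 29 0 0 -.06;0 0 0 29 0 0 -.06'; python3 -m creep '0 0 0 -6 0 0 -.06;0 0 0 -12 0 -20 -.06;0 0 0 -12 0 -60 .4;0 0 0 30 0 -90 1;0 0 0 60 0 -90 1; 0 0 0 60 0 -90 1;0 0 0 60 0 -90 1'; python3 - <<'E'
from h import *
snap('wrist','pics/c6');o=status.get_obs(); print(o['tcp_pos'],R.from_rotvec(o['orientation']).as_matrix().round(3)[0],o['grip_width'])
z=load('pics/c6');g=z['p'].astype(float)
# bright plate pixels in the upper centre
m=(g.min(2)>125).astype(np.uint8); n,l,s,c=cv2.connectedComponentsWithStats(m)
for i in range(1,n):
    if s[i,4]>1500:
        cs=cv2.findContours((l==i).astype(np.uint8),cv2.RETR_EXTERNAL,cv2.CHAIN_APPROX_NONE)[0][0][:,0]
        P=plane(z,cs[:,0],cs[:,1],.003); print(s[i],cv2.minAreaRect((P[:,:2]*1000).astype(np.float32)),P.max(0),P.min(0))
E
```

```text
clock: 27.3
tcp_pos: [0.591, -0.1203, -0.0008]
orientation: [3.138, -0.143, 0.001]
contact_force: [0.3, -0.2, 0.4]
grip_width: 0.04
gripper_force: 0.0
clock: 28.18
tcp_pos: [0.649, -0.1258, 0.0884]
orientation: [-3.138, 0.144, 0.003]
contact_force: [-1.2, -0.9, 0.1]
grip_width: 0.0855
gripper_force: 0.0
[ 0.64881977 -0.12582169  0.08842211] [ 0.996 -0.092 -0.002] 0.08530366482902696
[ 106    0  102   93 3278] ((811.3837280273438, -36.45881652832031), (102.49832153320312, 48.41263961791992), 47.40159225463867) [0.84553833 0.0041964  0.003     ] [ 0.76394993 -0.06584481  0.003     ]
[ 373   99  144   67 3839] ((725.624267578125, -213.53106689453125), (41.14000701904297, 96.43598175048828), 0.9697554707527161) [ 0.74576425 -0.16498081  0.003     ] [ 0.70460572 -0.26144847  0.003     ]
[   50   103   331   223 30536] ((685.04248046875, -39.643798828125), (245.90484619140625, 148.71881103515625), 82.37427520751953) [0.7500728 0.0846938 0.003    ] [ 0.59802026 -0.16699861  0.003     ]
```

```bash
python3 - <<'E'
from h import *
z=load('pics/c6');g=z['p'].astype(float)
print(g[200,::40].astype(int).tolist()); print(g[120:400:20,300].astype(int).tolist())
for T in (150,165,180):
  m=(g.mean(2)>T).astype(np.uint8); n,l,s,c=cv2.connectedComponentsWithStats(m)
  for i in range(1,n):
    if s[i,4]>1500:
        cs=cv2.findContours((l==i).astype(np.uint8),cv2.RETR_EXTERNAL,cv2.CHAIN_APPROX_NONE)[0][0][:,0]
        P=plane(z,cs[:,0],cs[:,1],.003); print(T,s[i],cv2.minAreaRect((P[:,:2]*1000).astype(np.float32)),P.max(0),P.min(0))
E
```

```text
[[129, 127, 119], [134, 132, 124], [137, 136, 127], [139, 139, 130], [142, 141, 132], [142, 141, 132], [143, 143, 135], [172, 188, 193], [74, 79, 84], [173, 190, 177], [127, 126, 119], [127, 125, 118], [132, 128, 121], [67, 67, 64], [52, 54, 53], [53, 52, 52]]
[[128, 126, 120], [134, 135, 126], [173, 189, 195], [172, 187, 192], [173, 188, 195], [173, 188, 190], [173, 189, 187], [174, 190, 181], [174, 189, 177], [176, 190, 176], [175, 188, 173], [126, 127, 124], [124, 125, 122], [125, 125, 122]]
150 [  266   156   105   167 15819] ((658.1380004882812, -124.021728515625), (64.15523529052734, 113.5230712890625), 84.8633041381836) [ 0.7171184  -0.08747727  0.003     ] [ 0.59883286 -0.16054169  0.003     ]
165 [  266   156   105   167 15518] ((658.2252807617188, -123.96174621582031), (63.59193420410156, 113.15777587890625), 84.8609619140625) [ 0.71704662 -0.087709    0.003     ] [ 0.59964296 -0.16054169  0.003     ]
180 [  267   157   103   165 10843] ((658.4817504882812, -123.84432983398438), (62.92210388183594, 112.03491973876953), 84.85972595214844) [ 0.71704662 -0.0908499   0.003     ] [ 0.60052552 -0.1599279   0.003     ]
```

```bash
python3 -m creep '0 0 0 20 -3 0 1;0 0 0 50 -3 0 1;0 0 0 50 -3 30 1;0 0 0 50 -3 65 1;0 0 0 50 -3 88 1;0 0 0 50 -3 99 1;0 0 0 50 -3 99 1'; python3 -m creep '0 0 0 0 0 0 .8;0 0 0 0 0 0 .6; 0 0 0 0 0 0 .3; 0 0 0 0 0 0 .3;0 0 0 0 0 0 .3;0 0 0 0 0 0 .3' 70;  python3 -m creep '0 0 0 0 0 -5 .3;0 0 0 0 0 -12 .3;0 0 0 0 0 -22 .3;0 0 0 -10 0 -40 .3;0 0 0 -30 0 -60 .3;0 0 0 -60 0 -90 .3; 0 0 0 -90 0 -110 .3; 0 0 0 -100 0 -130 .3;0 0 0 -100 0 -140 .3;0 0 0 -100 0 -140 .3'; python3 - <<'E'
from h import *
snap('wrist','pics/c7');o=status.get_obs(); print(o['tcp_pos'],R.from_rotvec(o['orientation']).as_matrix().round(3)[0],o['grip_width'])
for f in('pics/b7','pics/c7'):
  z=load(f);g=z['p'].astype(float)
  m=(g.mean(2)>150).astype(np.uint8); n,l,s,c=cv2.connectedComponentsWithStats(m)
  i=l[340,300]; q=z['d'][300:400:20,290]; print(i,s[i],q.round(4))
E
```

```text
clock: 29.1
tcp_pos: [0.7002, -0.1274, -0.0102]
orientation: [3.138, -0.143, -0.001]
contact_force: [-0.8, -0.0, 0.8]
grip_width: 0.0856
gripper_force: 0.0
clock: 29.85
tcp_pos: [0.7013, -0.1275, -0.0088]
orientation: [3.138, -0.143, 0.003]
contact_force: [-1.2, 0.8, 5.3]
grip_width: 0.0606
gripper_force: 74.2
clock: 31.1
tcp_pos: [0.6019, -0.1182, 0.1313]
orientation: [-3.138, 0.143, -0.004]
contact_force: [1.3, 1.1, -1.6]
grip_width: 0.0606
gripper_force: 75.9
[ 0.60150371 -0.11807823  0.13035606] [ 0.996 -0.091  0.001] 0.06093370296749192
3 [  243   304   158   130 16405] [0.2673 0.1479 0.1504 0.1546 0.159 ]
2 [  243   306   158   129 16043] [0.3034 0.1482 0.1516 0.1554 0.1594]
```

```bash
python3 -m creep '0 0 0 -8 -35 0 .3;0 0 -.02 -20 -85 0 .3;0 0 -.04 -35 -135 0 .3;0 0 -.06 -50 -185 0 .3;0 0 -.07 -65 -235 0 .3;0 0 -.07 -80 -285 0 .3;0 0 -.07 -95 -330 0 .3;0 0 -.07 -103 -365 0 .3;0 0 -.07 -107 -384 0 .3;0 0 -.07 -107 -384 0 .3'; python3 -m creep '0 0 0 0 0 0 .3;0 0 0 0 0 30 .3;0 0 0 0 0 65 .3;0 0 0 0 0 95 .3;0 0 0 0 0 112 .3;0 0 0 0 0 118 .3;0 0 0 0 0 119 .3;0 0 0 0 0 119 .3'
```

```text
clock: 32.4
tcp_pos: [0.5291, 0.2748, 0.1294]
orientation: [3.141, -0.03, -0.001]
contact_force: [0.8, -1.1, -0.4]
grip_width: 0.0609
gripper_force: 75.9
clock: 33.4
tcp_pos: [0.5301, 0.2743, 0.0121]
orientation: [-3.14, 0.033, -0.002]
contact_force: [-0.1, -0.1, -0.8]
grip_width: 0.0605
gripper_force: 75.9
```

```bash
python3 -m creep '0 0 0 0 0 0 .5;0 0 0 0 0 0 .7;0 0 0 0 0 0 .75;0 0 0 0 0 0 .75;0 0 0 0 0 -20 .75;0 0 0 0 0 -60 .75;0 0 0 0 0 -110 .75;0 0 0 0 0 -150 .75;0 0 0 0 0 -190 .75;0 0 0 0 0 -190 .75'; python3 - <<'E'
from h import *
snap('wrist','pics/c9');snap('scene','pics/c9s');snap('side','pics/c9d');o=status.get_obs(); print(o['tcp_pos'],o['grip_width'],o['joints'])
vv,uu=np.mgrid[0:480,0:640]
for f in('pics/c9','pics/b3'):
  z=load(f);P=cloud(z,uu.ravel(),vv.ravel());ok=z['d'].ravel()>0
  G=np.full((9,12),np.nan)
  for i,x in enumerate(np.arange(.42,.58,.018)):
    for j,y in enumerate(np.arange(.215,.425,.018)):
      k=ok&(abs(P[:,0]-x)<.008)&(abs(P[:,1]-y)<.008)&(P[:,2]<.1); G[i,j]=np.median(P[k,2])*1000 if k.any() else np.nan
  print(G.round(0))
# lid from side camera
z=load('pics/c9d');P=cloud(z,uu.ravel(),vv.ravel());ok=z['d'].ravel()>0
k=ok&(P[:,0]>.33)&(P[:,0]<.43)&(P[:,1]>.2)&(P[:,1]<.44)&(P[:,2]>.08)&(P[:,2]<.24);Q=P[k]
for zz in np.arange(.08,.24,.02):
  q=Q[abs(Q[:,2]-zz)<.01]; print(round(zz,2),len(q),np.percentile(q,[5,50,95],axis=0)[:,:2].round(3).tolist() if len(q) else '')
E
```

```text
clock: 34.65
tcp_pos: [0.5316, 0.2748, 0.2061]
orientation: [-3.137, 0.034, -0.01]
contact_force: [1.0, -0.4, 0.4]
grip_width: 0.0748
gripper_force: 0.0
[0.52884429 0.27373332 0.20111931] 0.07472279772078298 [-0.85621515  0.390149    0.35516211  1.80205958 -0.16037915  0.97802629
 -2.0275387 ]
[[23.  2.  2.  2.  2.  2.  2.  2.  2.  2.  2.  2.]
 [13.  2.  8.  8.  8.  7.  2.  2.  2. 27.  2.  2.]
 [20.  2.  8.  8.  8.  8.  2.  2. 15. 28. 25.  2.]
 [16.  2.  8.  8.  8.  7.  2.  2. 18. 31. 25.  2.]
 [14.  2.  8.  7.  8.  7.  2.  2. 20. 32. 26.  2.]
 [12.  2.  8.  8.  8.  7.  2.  2. 15. 28.  3.  2.]
 [13.  2.  8.  8.  8.  7.  2.  2.  2. 28.  2.  2.]
 [10.  2.  3.  3.  3.  2.  2.  2.  2.  2.  2.  2.]
 [51. 31. 25. 24. 23. 23.  3. 23.  3.  3.  3.  2.]]
[[28.  2.  2.  2.  2.  2.  2.  2.  2.  3.  2.  2.]
 [28.  2.  2.  2.  2.  2.  2.  2.  2. 28.  2.  2.]
 [27.  2.  2.  2.  2.  2.  2.  2. 10. 28.  2.  2.]
 [26.  2.  2.  2.  2.  2.  2.  2. 18. 29.  3.  2.]
 [28.  2.  2.  2.  2.  2.  2.  2. 25. 32.  2.  2.]
 [27.  2.  2.  2.  2.  2.  2.  2. 25. 28.  2.  2.]
 [26.  2.  2.  2.  2.  2.  2.  2.  2. 28.  2.  2.]
 [27.  2.  2.  2.  2.  2.  2.  2.  2.  2.  2.  2.]
 [36.  3.  3.  3.  2.  2.  2.  2.  2.  2.  2.  2.]]
0.08 56 [[0.4, 0.207], [0.402, 0.31], [0.41, 0.432]]
0.1 110 [[0.395, 0.207], [0.398, 0.312], [0.405, 0.432]]
0.12 105 [[0.39, 0.207], [0.393, 0.323], [0.4, 0.432]]
0.14 96 [[0.386, 0.207], [0.389, 0.315], [0.397, 0.432]]
0.16 43 [[0.382, 0.207], [0.386, 0.431], [0.393, 0.433]]
0.18 39 [[0.377, 0.206], [0.382, 0.431], [0.388, 0.432]]
0.2 40 [[0.371, 0.208], [0.378, 0.431], [0.383, 0.433]]
0.22 474 [[0.362, 0.218], [0.368, 0.343], [0.375, 0.431]]
```

Both plates are stacked flat (top at about 8 mm), the switch is beside them below the rim, and the lid stands at about 1.81 rad. I'll go over behind the lid with the fingers shut.

```bash
python3 -m creep '0 0 0 0 0 -40 -1;0 0 0 0 0 -80 -1;0 0 0 0 0 -110 -1;0 0 0 -30 -5 -110 -1;0 0 0 -70 -12 -110 -1;0 0 0 -110 -20 -110 -1;0 0 0 -150 -28 -110 -1;0 0 0 -190 -36 -110 -1;0 0 0 -210 -39 -110 -1;0 0 0 -210 -39 -110 -1'; python3 -c "
from h import *
print(status.get_obs()['joints'])"
```

```text
clock: 36.05
tcp_pos: [0.3186, 0.3173, 0.3102]
orientation: [3.14, -0.029, -0.002]
contact_force: [0.1, 0.4, 0.7]
grip_width: -0.0001
gripper_force: 0.0
[-1.15592823  0.01376091  0.23831755  1.97517694 -0.00374818  1.15515827
 -2.50525877]
```

```bash
python3 -m creep '0 0 0 0 0 40 -1;0 0 0 0 0 80 -1;0 0 0 0 0 104 -1;0 0 0 0 0 104 -1'; python3 -m creep '0 0 0 12 0 0 -1;0 0 0 24 0 0 -1;0 0 0 34 0 0 -1;0 0 0 44 0 0 -1;0 0 0 54 0 0 -1;0 0 0 64 0 0 -1;0 0 0 74 0 0 -1;0 0 0 74 0 0 -1'
```

```text
clock: 36.55
tcp_pos: [0.3202, 0.3156, 0.2052]
orientation: [3.137, -0.036, -0.004]
contact_force: [0.1, 0.2, 0.5]
grip_width: 0.0001
gripper_force: 0.0
clock: 37.55
tcp_pos: [0.3952, 0.3156, 0.207]
orientation: [3.141, -0.035, 0.001]
contact_force: [-0.1, -0.0, 0.3]
grip_width: 0.0001
gripper_force: 0.0
```

```bash
python3 -m creep '0 0 0 10 0 0 -1;0 0 0 20 0 0 -1;0 0 0 30 0 0 -1;0 0 0 38 0 1 -1;0 0 0 47 0 4 -1;0 0 0 56 0 7 -1;0 0 0 65 0 11 -1;0 0 0 73 0 15 -1;0 0 0 81 0 21 -1;0 0 0 89 0 26 -1'; python3 -m creep '0 0 0 7 0 6 -1;0 0 0 14 0 12 -1;0 0 0 20 0 19 -1;0 0 0 26 0 27 -1;0 0 0 32 0 34 -1;0 0 0 37 0 42 -1;0 0 0 41 0 51 -1;0 0 0 45 0 60 -1;0 0 0 49 0 70 -1;0 0 0 51 0 77 -1'
```

```text
clock: 38.8
tcp_pos: [0.4836, 0.314, 0.1806]
orientation: [3.141, -0.033, -0.0]
contact_force: [-1.4, -0.7, 0.3]
grip_width: 0.0
gripper_force: 0.4
clock: 40.05
tcp_pos: [0.5343, 0.3127, 0.1033]
orientation: [3.141, -0.034, -0.001]
contact_force: [0.3, 0.6, 1.0]
grip_width: -0.0003
gripper_force: 0.2
```

```bash
python3 -m creep '0 0 0 2 0 8 -1;0 0 0 3 0 16 -1;0 0 0 4 0 22 -1;0 0 0 5 0 28 -1;0 0 0 5 0 32 -1;0 0 0 5 0 34 -1;0 0 0 5 0 34 -1'; python3 - <<'E'
from h import *
snap('side','pics/d1')
vv,uu=np.mgrid[0:480,0:640]
z=load('pics/d1');P=cloud(z,uu.ravel(),vv.ravel());ok=z['d'].ravel()>0
for x in np.arange(.42,.6,.03):
  k=ok&(abs(P[:,0]-x)<.008)&(P[:,1]>.36)&(P[:,1]<.42)&(P[:,2]<.3); print(round(x,2),k.sum(),np.median(P[k,2]).round(4) if k.any() else '')
E
```

```text
clock: 40.92
tcp_pos: [0.5391, 0.3127, 0.07]
orientation: [3.141, -0.033, -0.0]
contact_force: [-0.1, 0.5, 0.1]
grip_width: -0.0001
gripper_force: 0.0
0.42 185 0.068
0.45 178 0.0694
0.48 180 0.0702
0.51 177 0.0706
0.54 229 0.0722
0.57 161 0.0705
```

Nearly shut. Now I press down gently.

```bash
python3 -m creep '0 0 0 0 0 2 -1;0 0 0 0 0 4 -1;0 0 0 0 0 4 -1;0 0 0 0 0 4 -1'; python3 -m creep '0 0 0 0 0 1 -1;0 0 0 0 0 1.5 -1;0 0 0 0 0 1.5 -1;0 0 0 0 0 1.5 -1'
```

```text
clock: 41.48
tcp_pos: [0.5394, 0.3129, 0.0666]
orientation: [-3.141, 0.033, -0.001]
contact_force: [-1.2, -0.3, 6.0]
grip_width: 0.0001
gripper_force: 2.7
clock: 41.98
tcp_pos: [0.5395, 0.313, 0.0664]
orientation: [-3.14, 0.034, -0.0]
contact_force: [-5.1, -3.2, 15.9]
grip_width: 0.0002
gripper_force: 8.2
```

```bash
python3 -m creep '0 0 0 0 0 -20 -1;0 0 0 0 0 -70 -1;0 0 0 0 30 -120 -1;0 0 0 0 80 -150 -1;0 0 0 0 140 -150 -1;0 0 0 0 200 -150 -1;0 0 0 0 250 -150 -1;0 0 0 0 250 -150 -1'; python3 - <<'E'
from h import *
snap('side','pics/d2');snap('scene','pics/d2s')
vv,uu=np.mgrid[0:480,0:640]
z=load('pics/d2');P=cloud(z,uu.ravel(),vv.ravel());ok=z['d'].ravel()>0
k=ok&(P[:,0]>.42)&(P[:,0]<.555)&(P[:,1]>.23)&(P[:,1]<.4)&(P[:,2]>.03)&(P[:,2]<.2)
A=np.c_[P[k,:2],np.ones(k.sum())];print(k.sum(),np.linalg.lstsq(A,P[k,2],rcond=None)[0],P[k,2].min(),P[k,2].max())
A=np.c_[P[:,:2],np.ones(len(P))]
k=ok&(abs(P[:,0]-.8)<.1)&(P[:,2]<-.3);print('floor max z',P[k,2].max() if k.any() else None)
# changes in the scene image vs start
a=load('pics/a_scene')['p'].astype(int);b=load('pics/d2s')['p'].astype(int)
m=(abs(a-b).max(2)>40).astype(np.uint8);n,l,s,c=cv2.connectedComponentsWithStats(m)
print([s[i].tolist() for i in range(1,n) if s[i,4]>40])
E
```

```text
clock: 42.98
tcp_pos: [0.5338, 0.0576, 0.2155]
orientation: [3.14, -0.046, 0.001]
contact_force: [1.0, 0.8, 0.0]
grip_width: -0.0003
gripper_force: 0.0
3724 [0.00066711 0.00051578 0.06817112] 0.061926588836853536 0.07606016257171884
floor max z -0.30103184939838146
[[223, 0, 10, 25, 114], [262, 0, 15, 25, 212], [281, 0, 19, 14, 89], [338, 0, 83, 60, 691], [337, 9, 61, 57, 610], [254, 25, 14, 57, 201], [310, 25, 123, 172, 4629], [207, 58, 10, 39, 101], [414, 60, 5, 13, 47], [213, 104, 26, 25, 220], [231, 138, 11, 9, 64], [360, 140, 90, 89, 3185], [330, 264, 42, 27, 521], [288, 271, 42, 28, 559], [222, 288, 29, 23, 297]]
```

```bash
python3 -c "
from bench import r
print(r.hand_in())"
```

```text
the job is handed in; nothing more can be done
None
```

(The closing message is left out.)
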